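# Scan the bottle, then open its safety cap

## Robot

A 7-joint arm with a two-finger parallel gripper is mounted at the origin on the work surface. World frame = base frame: x ahead of the robot, y to its left, z up, the work surface at z = 0. Lengths are in m, angles in degrees, forces in N, time in s.
With the tool pointing down it reaches from about 0.4 to 0.85 m from the base axis. Payload 10.4 kg.
Tool frame: the origin (TCP) lies midway between the tips of the shut fingers; the grasp point (between the pads) lies 19 mm behind it (r.pinch_z is the z of the grasp point in the tool frame, in m); z points along the fingers, y is the direction in which the jaws open and shut (so a half turn about z gives the same grasp; the last joint's range is limited). The gripper opens to 87 mm and grips with 3 to 60 N. Pads are 19 mm wide; open, the fingers measure 117 mm over their backs; the gripper's body (75 mm by 190 mm) begins 51 mm behind the grasp point.
Start: joints at [-1.295, 19.034, -3.707, 83.658, 1.238, 77.344, -5.071], TCP at [0.625, 0, 0.193] pointing down, gripper open.
Joint ranges: [-148.97, 148.97], [-28.65, 121.19], [-84.17, 76.75], [9.2, 138.47], [-72.65, 252.65], [3.7, 117.97], [-149.18, 149.18]. Speed limits (degrees/s): [127.2, 127.2, 159.86, 159.86, 180, 180, 180].

## Interface

Orientations are given as a 3x3 rotation matrix whose columns are the frame's x, y, z axes.
In Python, from bench import readout, viewer, finish_job, nets, r gives the robot as it stands. The module is installed in compiled form; this text tells all that it offers.
- The arm moves only by the shell command python3 -m pendant 'ROWS' [FORCE]. ROWS is JSON, a list of rows, each a list of 3 entries, a list of its own where there are three numbers: the opening, from -1 (shut) to 1 (fully open), then the shift along the tool's x, y, z in units of 40 mm (1.0 is 40 mm), then the turn about the tool's z in units of 5 degrees (1.0 is 5 degrees). In form: [[jaw, [x, y, z], spin], ...]. A call has 1 to 8 rows; each row shifts and turns the pose as measured when the row begins, along the tool's axes as they then stand; what a row does not reach is not made up. A row lasts 1/8 s, in which the tool goes at most 62.5 mm and 10.7 degrees, less where a joint would pass 70% of its speed; a pose out of reach is approached as far as the arm can. A call is refused whole if a number of a shift passes 1 or a number of a turn 1, either way. A call with a gripper value outside its range is refused whole. The fingers move at their own pace and stop on an object; FORCE is the grip in N (left out, the last holds). Time passes only in rows, so rows that do not move let the fingers close. It gives the time, the measured TCP pose, the force and the opening at its end, in the units of the state.
- readout.get_state(): the state, without advancing time (a new reading comes with each control period).
- viewer.read_camera(name): name is "scene" or "side" or "wrist"; returns the picture (480x640x3 uint8, red, green, blue); there is no depth.
- viewer.get_calibration(name): a dict with "camera_matrix" (3x3 intrinsics, pixels), "R" (3x3) and "t" (3): a world point X has camera coordinates R X + t; the wrist camera has in their place "hand_eye" (4x4, takes a point from camera to tool coordinates, whose origin is the TCP and whose axes are the flange's). Camera axes: x right, y down, z forward; pixel columns grow to the right and rows downward; lengths in m; the calibration is good to about 2 mm. The wrist camera is an equidistant fisheye: a pixel r from the principal point sees the ray r / f radians off the axis. A picture is of the moment at which its call begins: read the wrist's pose just before it. get_calibration takes no time and is no camera call.
- finish_job(): hands the job in, once; it reports no verdict.
Trained networks look in the newest picture that a camera, given by its name, has taken for a name from the list of things; names that differ only in an ending like _2 or _b are one class to them, and where a whole thing is asked for, a point or a joint stands for the part that bears it (a point fixed in the world has none). Each returns a list of dicts, best first, with "p" (0 to 1); they miss things now and then, are a little off and sometimes report something else, mostly with a low value. They report only what shows in the picture. A call takes as long as a camera call. They do not tell look-alikes from the thing itself.
- nets.search_frame(camera, thing): "position" ([column, row] in pixels, amid what is visible of it).
- nets.mark_of(camera, thing): "position" ([column, row] in pixels: a listed point, or the origin of a listed thing).
The state is a dict: "t": time; "joints": joint angles; "qd": joint speeds; "joint_torque": joint torques, N m; "tcp_pos": TCP position; "orientation": TCP orientation; "wrist_force": force on the tool from outside, world axes, zero at the start; "ft_torque": the same for the moment, N m; "gripper_width": finger opening in m.
Only numpy, scipy, OpenCV 4.12 (cv2) and the standard library are available. Lean on these libraries where they do the work, as an engineer would, in place of code of your own. Each camera call takes 0.05 s, during which the arm holds its last target. There are 200 camera calls.

## Task

Pick up the yellow hand scanner, aim its dark red window squarely at the barcode on the robot side of the amber bottle with the red cap, from about 10 cm, hold it steady there for a full second, and lay it back flat on the middle of its grey mat. Then open that bottle's push-and-turn cap: press the cap firmly down against its spring, keep it down while twisting it about 65 degrees anticlockwise (seen from above), and lift it straight off. Finish while still holding the cap in the gripper, upright, its rim about 8 cm above the bottle's mouth, and leave the blue bottle with the white cap and everything else on the counter where they are.

Things in the scene. Friction and masses are not known exactly. Their poses are not given: they have to be found in the camera images.
- scanner: yellow stick-shaped barcode scanner with black nose and grey rubber middle, 130 long (x) x 32 wide (y) x 24 high, about 110 g, lying on the grey mat. Origin: centre of its underside, 65 from either end. x points out of the nose (where it looks), z up. Grasp across its 32 mm width at the middle
- window (a point): centre of the scanner's dark red window, on the nose's end face: 65 mm ahead of the scanner's origin along x and 12 mm above its underside. It looks along +x of the scanner. Good reading distance 50 to 150 mm, on a line that passes within 15 mm of the barcode's centre, within 30 degrees of square on
- mat: grey rubber mat, 210 (x) x 130 (y) x 3 mm, stuck to the counter; origin at the centre of its underside, so its upper face is 3 mm higher. At the start the scanner lies in its middle, roughly along its length
- bottle: amber (orange-brown) square bottle (76 x 76 mm, shoulders at 125 to 152 mm) clamped on a fixed steel stand 110 x 110 x 12 mm; it cannot move. Origin: centre of the stand's underside, on the counter; z up. Its front with the white barcode label faces its own -x, which is within 20 degrees of world -x. It and the blue bottle may stand either way round, left or right
- barcode (a point): centre of the barcode on the amber bottle's flat front, 39 mm from the bottle's axis and 75 mm above the counter; the bottle's -x axis points straight out of the label
- mouth (a point): top of the amber bottle's neck, on its axis, 188 mm above the counter; at first hidden in the cap. Two hooks on the neck hold two lugs inside the cap in notches: not pressed, the cap stops after a few degrees of turn; clockwise and upward it is blocked. Pressed, it is free of the hooks after 50 degrees anticlockwise: turn 60 to 80 from its seated place, then lift
- cap: red ribbed round safety cap, 50 mm in diameter, 34 high, hollow, 30 g, seated on the amber bottle; grasp across any diameter. Origin: centre of its lower rim, 165 mm above the counter when seated (top at 199 mm); z up. A spring pushes it up: 4 N to start it moving, 8 N at 5 mm down, hard stop at 7 mm. Kept 4 to 6.5 mm down it turns freely anticlockwise (positive about z)
- other_bottle: the same square bottle and stand in blue with a smooth white cap of 50 mm, top at 199 mm; fixed; to be left alone. Origin: centre of the stand's underside
- jar: pale jar with a grey lid, 72 mm in diameter, 100 high, loose; origin centre of its underside
- cup: white plastic measuring cup, 72 mm in diameter, 70 high, loose; origin centre of its underside
- brush: wooden-handled grey brush lying on the counter, loose; origin on its underside
- tin: tin with a green label, 68 mm in diameter, 85 high, loose; origin centre of its underside
- soap: pale green bar of soap, 85 x 55 x 30 mm, loose; origin centre of its underside
- sprayer: white spray bottle with blue head, 68 mm in diameter, 185 high, loose; origin centre of its underside
Things that resemble listed ones, but are neither listed nor needed, are in the scene too. There is more than one size of the scanner; the one meant has the size given above.

How it is judged:
By the outcome, as a careful person would: the job done as asked, in the order asked, and still so for the second after the job is handed in, while the arm keeps its last pose, push and grip.
It also fails if it takes over 58 s, if anything falls off the work surface, if the arm or the gripper's body presses on something with over 40 N, if the wrist force passes 120 N, or if a joint passes its speed limit or range.

## Working session

There is one attempt and no reset: what is moved stays moved. The work goes in short steps, Python scripts to look and compute and a shell command to move; the robot and the scene stay as the last step left them, time stands still between calls to the robot, and variables do not carry over. Pictures are saved under pics/ and viewed, about 8 in all and at most 12, crops included, and the job is handed in when it is done.

```bash
mkdir -p pics; cat > h.py <<'E'
import numpy as np, cv2
from bench import readout, viewer, finish_job, nets, r
def save(c,n):
    im=viewer.read_camera(c); cv2.imwrite(f'pics/{n}.png',im[:,:,::-1]); return im
def ray(c,px,st=None):
    k=viewer.get_calibration(c);K=np.array(k['camera_matrix'])
    if c!='wrist':
        R=np.array(k['R']);t=np.array(k['t'])
        d=R.T@np.linalg.inv(K)@np.array([*px,1.]);o=-R.T@t
    else:
        st=st or readout.get_state();H=np.array(k['hand_eye'])
        v=np.array([(px[0]-K[0,2])/K[0,0],(px[1]-K[1,2])/K[1,1]]);th=np.linalg.norm(v)
        dc=np.array([*(v/max(th,1e-9)*np.sin(th)),np.cos(th)])
        Rt=np.array(st['orientation']);d=Rt@H[:3,:3]@dc;o=np.array(st['tcp_pos'])+Rt@H[:3,3]
    return o,d/np.linalg.norm(d)
def onz(c,px,z,st=None):
    o,d=ray(c,px,st);return o+d*(z-o[2])/d[2]
def proj(c,X):
    k=viewer.get_calibration(c);p=np.array(k['camera_matrix'])@(np.array(k['R'])@X+np.array(k['t']));return p[:2]/p[2]
E
python3 - <<'E'
from h import *
np.set_printoptions(precision=3,suppress=True)
Z={'scanner':.003,'window':.015,'mat':0,'barcode':.075,'cap':.165,'bottle':0,'other_bottle':0}
for c in ['scene','side','wrist']:
    save(c,c+'0')
    for n,z in Z.items():
        for q in nets.mark_of(c,n)[:3]:
            print(c,n,round(q['p'],2),np.round(q['position']),onz(c,q['position'],z))
print(readout.get_state(),r.pinch_z)
a=[cv2.imread(f'pics/{c}0.png') for c in ['scene','side']]
E
```

```text
scene scanner 0.83 [307. 236.] [ 0.45  -0.028  0.003]
scene scanner 0.7 [230. 224.] [ 0.402 -0.239  0.003]
scene scanner 0.66 [381. 240.] [0.467 0.169 0.003]
scene window 0.8 [367. 248.] [0.502 0.129 0.015]
scene window 0.6 [261. 225.] [ 0.421 -0.151  0.015]
scene window 0.48 [295. 255.] [ 0.524 -0.059  0.015]
scene mat 0.92 [307. 238.] [ 0.455 -0.027  0.   ]
scene barcode 0.61 [230. 257.] [ 0.573 -0.214  0.075]
scene cap 0.7 [214. 241.] [ 0.598 -0.237  0.165]
scene bottle 0.59 [225. 284.] [ 0.602 -0.233  0.   ]
scene other_bottle 0.57 [414. 293.] [0.636 0.236 0.   ]
side scanner 0.76 [311. 340.] [0.464 0.167 0.003]
side scanner 0.76 [433. 266.] [ 0.386 -0.232  0.003]
side scanner 0.73 [362. 293.] [ 0.467 -0.029  0.003]
side window 0.82 [308. 325.] [0.493 0.144 0.015]
side window 0.67 [406. 271.] [ 0.423 -0.157  0.015]
side window 0.64 [352. 271.] [ 0.527 -0.061  0.015]
side mat 0.66 [359. 296.] [ 0.467 -0.016  0.   ]
side barcode 0.71 [381. 219.] [ 0.561 -0.214  0.075]
side cap 0.54 [375. 183.] [ 0.606 -0.232  0.165]
side bottle 0.89 [371. 229.] [ 0.599 -0.228  0.   ]
side bottle 0.
[... 368 characters left out ...]
 [265. 407.] [ 0.565 -0.214  0.075]
wrist cap 0.32 [177. 219.] [0.535 0.025 0.165]
wrist cap 0.29 [305. 374.] [ 0.615 -0.093  0.165]
wrist bottle 0.62 [305. 375.] [ 0.608 -0.225  0.   ]
{'t': 1.2, 'joints': array([-1.293, 19.033, -3.706, 83.659,  1.236, 77.343, -5.071]), 'qd': array([ 0.018, -0.014,  0.064,  0.002, -0.078,  0.061,  0.046]), 'joint_torque': array([  0.002, -62.304,   0.026, -39.012,  -0.061,   0.031,  -0.   ]), 'tcp_pos': array([0.625, 0.   , 0.193]), 'orientation': array([[ 0.,  1.,  0.],
       [ 1., -0.,  0.],
       [ 0.,  0., -1.]]), 'wrist_force': array([ 0.287,  0.138, -0.83 ]), 'ft_torque': array([-0.034, -0.016,  0.066]), 'gripper_width': 0.08705450337167067} -0.0187
```

View pics/scene0.png

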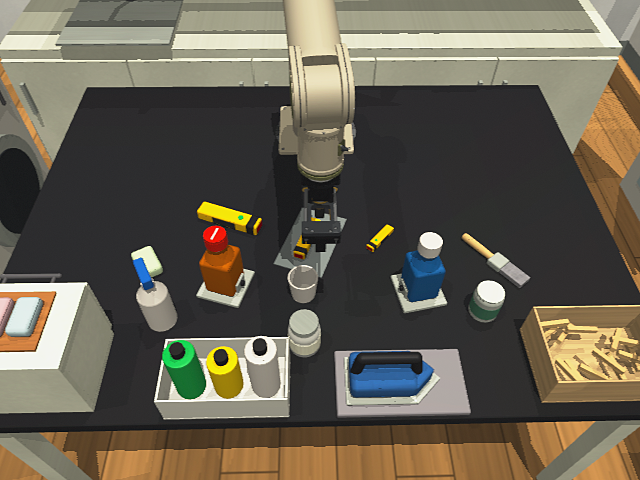

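View pics/side0.png

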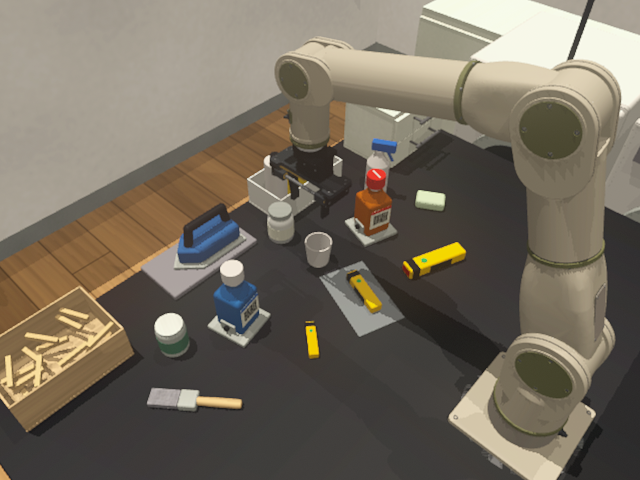

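View pics/wrist0.png

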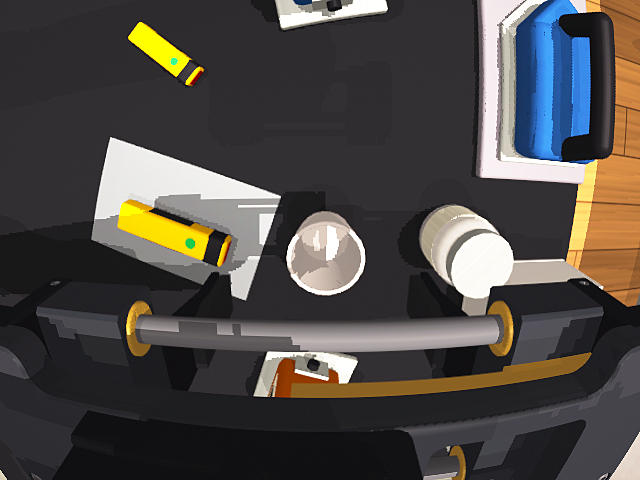

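The pictures show the meant scanner on the mat at wrist (175,230), nose to +x. The amber bottle is on the right, at scene (222,270) and side (373,210). A larger scanner is at scene (230,218) and a smaller one at (380,238); both are decoys.

```bash
python3 - <<'E'
from h import *
np.set_printoptions(precision=3,suppress=True)
C=np.array([onz('wrist',p,.003) for p in [(110,137),(281,196),(246,300),(92,240)]])
print('mat c',C.mean(0),'yaw',[np.degrees(np.arctan2(*(b-a)[1::-1])) for a,b in [(C[0],C[1]),(C[3],C[2])]],[np.linalg.norm(C[i]-C[i-1]) for i in range(4)])
a=cv2.imread('pics/scene0.png')[210:315,185:265];b=cv2.imread('pics/side0.png')[160:250,335:415]
a=cv2.resize(a,None,fx=5,fy=5,interpolation=cv2.INTER_CUBIC);b=cv2.resize(b,None,fx=5,fy=5,interpolation=cv2.INTER_CUBIC)
cv2.imwrite('pics/crop.png',np.hstack([a,np.vstack([b,np.zeros((75,400,3),np.uint8)])]))
for n in['sprayer','cup','jar','tin','brush','soap']:
  q=nets.mark_of('scene',n)
  if q: print(n,q[0]['p'],onz('scene',q[0]['position'],0))
E
python3 -m pendant '[[1,[-0.17,-0.98,0.25],0],[1,[-0.17,-0.98,0.25],0],[1,[-0.17,-0.98,0.25],0],[1,[-0.17,-0.98,0.25],0],[1,[0,0,0],-1],[1,[0,0,0],-1],[1,[0,0,0],-1],[1,[0,0,0],-1]]'
python3 -m pendant '[[1,[0,0,0],-1],[1,[0,0,0],-1],[1,[0,0,0],-1],[1,[0,0,0],-1],[1,[0,0,0],-1],[1,[0,0,0],-1],[1,[0,0,0],-1],[1,[0,0,0],-1]]'
python3 - <<'E'
from h import *
np.set_printoptions(precision=4,suppress=True)
st=readout.get_state();save('wrist','w1');print(st['joints'],st['t'],st['tcp_pos'],np.degrees(np.arctan2(*st['orientation'][1::-1,1])))
for n,z in {'scanner':.003,'window':.015,'mat':0}.items():
    for q in nets.mark_of('wrist',n)[:2]: print(n,q['p'],q['position'],onz('wrist',q['position'],z,st))
E
```

```text
mat c [ 0.465 -0.017  0.003] yaw [np.float64(-20.35148799917285), np.float64(-20.23701657029148)] [np.float64(0.13000987270646316), np.float64(0.20981131148691715), np.float64(0.1295860717326512), np.float64(0.2085588851483865)]
sprayer 0.58 [ 0.709 -0.368  0.   ]
cup 0.83 [ 0.631 -0.036  0.   ]
jar 0.87 [ 0.767 -0.031  0.   ]
tin 0.94 [0.686 0.401 0.   ]
brush 0.72 [0.535 0.452 0.   ]
soap 0.84 [ 0.546 -0.431  0.   ]
t: 2.5
tcp_pos: [0.4629, -0.0281, 0.1513]
orientation: [[-0.351, 0.936, 0.002], [0.936, 0.351, -0.0], [-0.001, 0.002, -1.0]]
wrist_force: [-0.3, -0.0, -0.6]
gripper_width: 0.0871
t: 3.5
tcp_pos: [0.4633, -0.0281, 0.1525]
orientation: [[-0.882, 0.47, 0.004], [0.47, 0.882, -0.0], [-0.004, 0.002, -1.0]]
wrist_force: [0.2, -0.7, -0.0]
gripper_width: 0.0871
[  2.1102   0.4196  -4.303  110.2052   0.0464  69.1318  59.7266] 3.5 [ 0.4633 -0.0281  0.1525] 61.935816267911505
scanner 0.82 [111.7, 244.3] [ 0.3905 -0.241   0.003 ]
scanner 0.66 [318.5, 210.5] [ 0.4651 -0.0273  0.003 ]
window 0.97 [182.8, 239.5] [ 0.4251 -0.1555  0.015 ]
window 0.71 [330.6, 278.9] [ 0.5277 -0.0475  0.015 ]
mat 0.61 [325.5, 201.4] [ 0.461  -0.0176  0.    ]
```

View pics/crop.png

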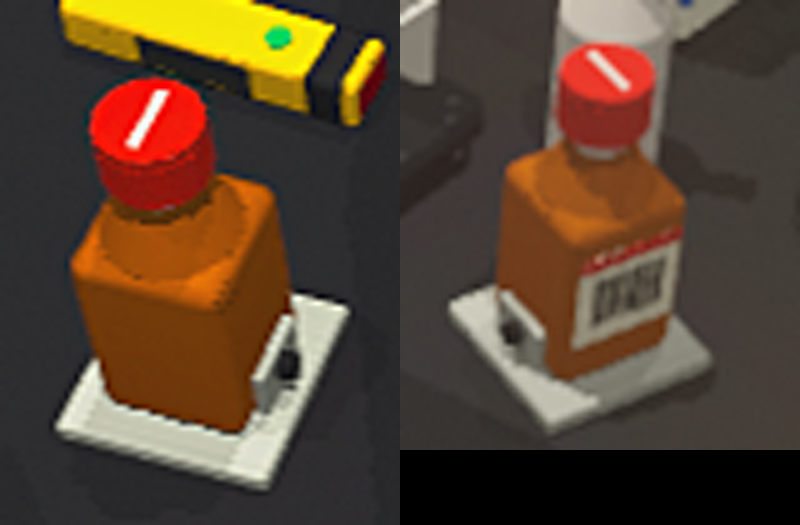

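View pics/w1.png

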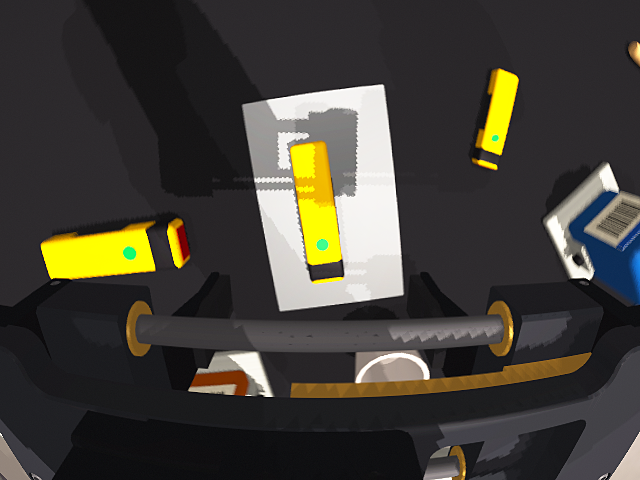

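```bash
python3 - <<'E'
from h import *
np.set_printoptions(precision=4,suppress=True)
st=readout.get_state()
a,b=onz('wrist',(308,143),.027),onz('wrist',(327,281),.027);d=b-a
print('scan',(a+b)/2,np.linalg.norm(d),np.degrees(np.arctan2(d[1],d[0])))
for c,o,P in [('scene',(185,210),[(58,424),(268,476),(348,310)]),('side',(335,160),[(50,300),(148,423),(312,350)])]:
    X=np.array([onz(c,(p[0]/5+o[0],p[1]/5+o[1]),.012) for p in P])
    e=[X[1]-X[0],X[2]-X[1]]
    print(c,'centre',(X[0]+X[2])/2,[(np.linalg.norm(v),np.degrees(np.arctan2(v[1],v[0]))) for v in e])
# cap top, z=.199
for c,o,p in [('scene',(185,210),(150,115)),('side',(335,160),(207,72))]: print(onz(c,(p[0]/5+o[0],p[1]/5+o[1]),.199))
C=np.array([onz('wrist',p,.003) for p in [(243,104),(384,85),(403,295),(281,311)]]);print('mat',C.mean(0))
R=np.array(st['orientation'])
print('d tool mm/40',R.T@(np.array([.466,-.027,.006])-st['tcp_pos'])/.04)
E
```

```text
scan [ 0.4635 -0.027   0.027 ] 0.12726430665504523 -20.795444275386206
scene centre [ 0.6069 -0.2284  0.012 ] [(np.float64(0.10875185741488419), np.float64(73.1715577227096)), (np.float64(0.10296459103935612), np.float64(161.61823375447398))]
side centre [ 0.6027 -0.2323  0.012 ] [(np.float64(0.11032958244660418), np.float64(160.0954078458576)), (np.float64(0.11301910088939043), np.float64(-105.9747425916505))]
[ 0.6029 -0.2288  0.199 ]
[ 0.6008 -0.2285  0.199 ]
mat [ 0.4648 -0.016   0.003 ]
d tool mm/40 [-0.0328  0.0498  3.6617]
```

```bash
python3 -m pendant '[[1,[0,0.02,0.8],-0.8],[1,[0,0.02,0.8],-0.8],[1,[0,0,0.8],0],[1,[0,0,0.8],0],[1,[0,0,0.4],0],[1,[0,0,0],0]]'
python3 - <<'E'
from h import *
np.set_printoptions(precision=4,suppress=True)
st=readout.get_state();print(st['tcp_pos'],np.degrees(np.arctan2(*st['orientation'][1::-1,1])))
E
```

```text
t: 4.45
tcp_pos: [0.466, -0.0266, 0.0054]
orientation: [[-0.935, 0.355, 0.007], [0.355, 0.935, 0.0], [-0.007, 0.003, -1.0]]
wrist_force: [-0.7, -0.2, 0.3]
gripper_width: 0.0872
[ 0.466  -0.0266  0.0054] 69.21171991578134
```

```bash
python3 -m pendant '[[-1,[0,0,0],0],[-1,[0,0,0],0],[-1,[0,0,0],0],[-1,[0,0,0],0],[-1,[0,0,-0.5],0],[-1,[0,0,-1],0],[-1,[0,0,-0.5],0],[-1,[0,0,0],0]]' 25
python3 - <<'E'
from h import *
np.set_printoptions(precision=4,suppress=True)
st=readout.get_state();print(st['t'],st['gripper_width'],st['tcp_pos'],np.degrees(np.arctan2(*st['orientation'][1::-1,1])))
save('wrist','w2');save('side','s2')
for c in['wrist','side']:
  for n,z in {'scanner':.079-.0165,'window':.091-.0165}.items():
    for q in nets.mark_of(c,n)[:3]: print(c,n,round(q['p'],2),q['position'],onz(c,q['position'],st['tcp_pos'][2]-.0024+(.012 if n=='window' else 0),st))
w=cv2.imread('pics/w2.png');s=cv2.imread('pics/s2.png')[180:380,260:480]
cv2.imwrite('pics/m2.png',np.hstack([cv2.resize(w,(480,360)),cv2.resize(s,(320,360))]))
E
```

```text
t: 5.45
tcp_pos: [0.4668, -0.0266, 0.0906]
orientation: [[-0.934, 0.357, 0.011], [0.357, 0.934, 0.0], [-0.011, 0.004, -1.0]]
wrist_force: [-0.8, 0.1, -1.0]
gripper_width: 0.0146
5.45 0.014646108961774252 [ 0.4668 -0.0266  0.0906] 69.10019268026264
wrist scanner 0.93 [314.2, 225.7] [ 0.443  -0.0183  0.0882]
wrist scanner 0.87 [527.0, 142.5] [0.4397 0.1136 0.0882]
wrist scanner 0.6 [74.3, 231.2] [ 0.391  -0.1621  0.0882]
wrist window 0.96 [314.7, 305.1] [ 0.4822 -0.0331  0.1002]
wrist window 0.86 [148.4, 239.9] [ 0.4144 -0.1053  0.1002]
wrist window 0.63 [515.2, 197.3] [0.4636 0.0916 0.1002]
side scanner 0.98 [433.7, 263.4] [ 0.3567 -0.1663  0.0882]
side scanner 0.9 [365.4, 292.0] [0.4228 0.0215 0.0882]
side scanner 0.7 [308.7, 339.8] [0.4281 0.2113 0.0882]
side window 0.87 [309.1, 322.0] [0.4543 0.1823 0.1002]
side window 0.71 [353.0, 270.6] [ 0.4815 -0.0013  0.1002]
side window 0.69 [406.5, 272.2] [ 0.3837 -0.0864  0.1002]
```

View pics/m2.png

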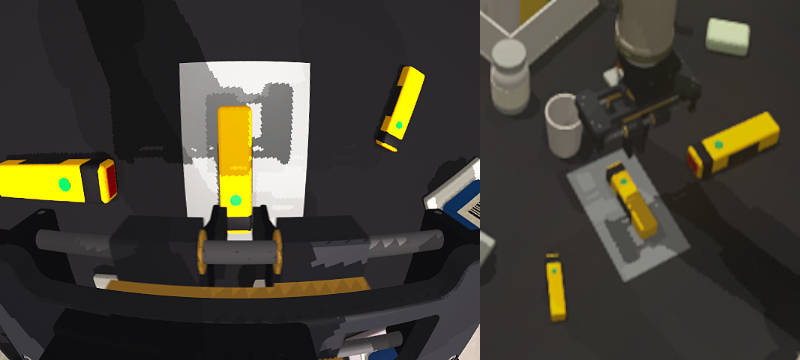

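The scanner stayed on the mat: I lifted before the slow fingers had closed on it. I'll reopen, check its position and grasp again with more closing time.

```bash
python3 - <<'E'
from h import *
np.set_printoptions(precision=4,suppress=True)
st=readout.get_state()
print(onz('wrist',(314.2,225.7),.003),onz('wrist',(314.7,305),.015))
a=onz('wrist',(235*4/3,106*4/3),.027);print('back',a)
e=[onz('wrist',(x*4/3,y*4/3),.027) for x,y in [(218,200),(218,112),(254,200),(252,112)]]
for i in (0,2): d=e[i]-e[i+1];print(np.degrees(np.arctan2(d[1],d[0])))
print((e[0]+e[2])/2, np.linalg.norm(e[0]-e[2]))
E
```

```text
[ 0.4631 -0.0276  0.003 ] [ 0.5216 -0.0497  0.015 ]
back [ 0.4015 -0.0043  0.027 ]
-21.99023406097661
-18.909278878688962
[ 0.486  -0.0359  0.027 ] 0.03516872786108341
```

```bash
python3 -m pendant '[[0.3,[0.08,0,0],0],[0.3,[0,0,0],0],[0.3,[0,0,0],0],[0.3,[0,0,0],0],[0.3,[0,0,0.9],0],[0.3,[0,0,0.9],0],[0.3,[0,0,0.34],0],[0.3,[0,0,0],0]]' 25
python3 -m pendant '[[-1,[0,0,0],0],[-1,[0,0,0],0],[-1,[0,0,0],0],[-1,[0,0,0],0]]' 25
```

```text
t: 6.75
tcp_pos: [0.4634, -0.0254, 0.0009]
orientation: [[-0.934, 0.357, 0.008], [0.357, 0.934, 0.0], [-0.007, 0.003, -1.0]]
wrist_force: [-0.3, 1.0, -0.0]
gripper_width: 0.0559
t: 7.25
tcp_pos: [0.4659, -0.0254, 0.0041]
orientation: [[-0.934, 0.357, 0.013], [0.357, 0.934, 0.0], [-0.012, 0.005, -1.0]]
wrist_force: [0.3, 0.3, -0.1]
gripper_width: 0.0244
```

```bash
python3 - <<'E'
from h import *
np.set_printoptions(precision=4,suppress=True)
st=readout.get_state();print(st['gripper_width'],st['tcp_pos'],st['wrist_force'],st['orientation'])
w=save('wrist','w3');s=save('side','s3')
st=readout.get_state();print(st['gripper_width'],st['tcp_pos'])
s=s[180:330,270:430]
cv2.imwrite('pics/m3.png',np.hstack([cv2.resize(w[100:420,160:480],(380,400)),cv2.resize(s,(420,400))])[:,:,::-1])
E
```

```text
0.024400394002002064 [ 0.4659 -0.0254  0.0041] [ 0.2635  0.2589 -0.093 ] [[-0.9341  0.3568  0.013 ]
 [ 0.3568  0.9342  0.0002]
 [-0.0121  0.0048 -0.9999]]
0.016232345597356382 [ 0.4658 -0.0254  0.0039]
```

View pics/m3.png

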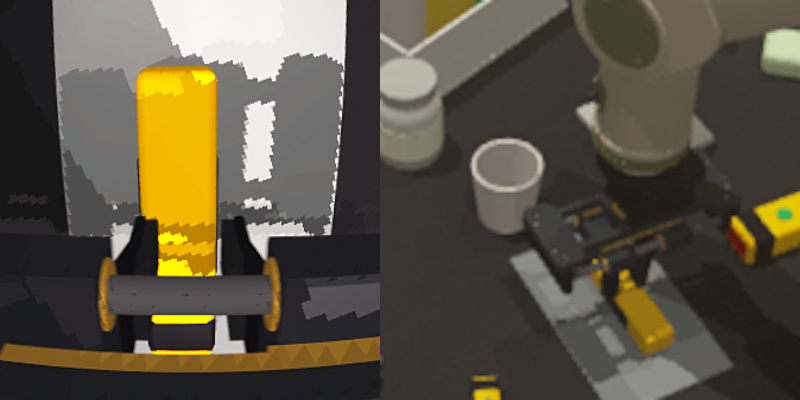

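```bash
python3 -m pendant '[[-1,[0,0,0],0],[-1,[0,0,0],0],[-1,[0,0,0],0],[-1,[0,0,0],0]]' 25
python3 - <<'E'
from h import *
np.set_printoptions(precision=4,suppress=True)
w=save('wrist','w4');s=save('scene','s4');st=readout.get_state();print(st['gripper_width'],st['tcp_pos'],st['wrist_force'])
a=cv2.imread('pics/s4.png')[190:290,260:370]
cv2.imwrite('pics/m4.png',np.hstack([cv2.resize(w[100:420,160:480],(380,400))[:,:,::-1],cv2.resize(a,(420,400))]))
E
```

```text
t: 7.85
tcp_pos: [0.4656, -0.0253, 0.0038]
orientation: [[-0.934, 0.357, 0.012], [0.357, 0.934, 0.0], [-0.012, 0.005, -1.0]]
wrist_force: [0.0, -0.7, 0.3]
gripper_width: 0.0009
0.0002090693862065075 [ 0.4656 -0.0254  0.0039] [0.731  0.2086 0.6812]
```

View pics/m4.png

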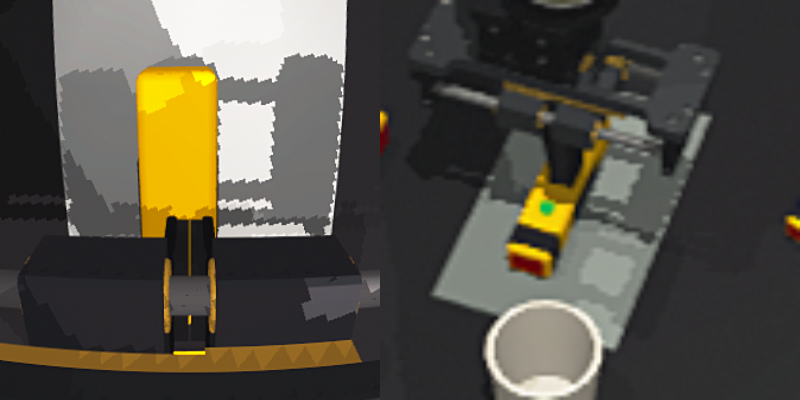

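```bash
python3 - <<'E'
from h import *
np.set_printoptions(precision=1,suppress=True)
st=readout.get_state();p=st['tcp_pos']
for z in (0.004,.03,.05): 
    q=proj('scene',np.array([p[0],p[1],z])); print(z,q,((q-[260,190])*[420/110,4])+[380,0], proj('side',np.array([p[0],p[1],z])))
# reproject scanner top corners & mat with wrist at heights
np.set_printoptions(precision=4,suppress=True)
for dz in (0,.02,.04):
    s=dict(st);s['tcp_pos']=p+[0,0,dz]
    f=lambda x,y,z:onz('wrist',(160+x*320/380,100+y*.8),z,s)
    a,b=f(139,200,.027),f(217,200,.027);c=f(178,68,.027)
    m=f(60,200,.003),f(340,200,.003)
    print(dz,'scanner width',np.linalg.norm(a-b),'back',c,'mat w',np.linalg.norm(m[0]-m[1]))
print(viewer.get_calibration('wrist'),st['joints'])
E
```

```text
0.004 [308.  240.2] [563.2 201. ] [361.7 293.6]
0.03 [307.9 233.9] [562.8 175.7] [362.4 287.1]
0.05 [307.8 229. ] [562.4 155.8] [362.9 281.9]
0 scanner width 0.03183268126978145 back [ 0.4032 -0.004   0.027 ] mat w 0.13507531343956342
0.02 scanner width 0.03563963958214774 back [ 0.4047 -0.0051  0.027 ] mat w 0.14920200352805418
0.04 scanner width 0.03944659789451406 back [ 0.4063 -0.0061  0.027 ] mat w 0.163328693616545
{'camera_matrix': array([[371.6483,   0.    , 319.3034],
       [  0.    , 371.6483, 233.4318],
       [  0.    ,   0.    ,   1.    ]]), 'hand_eye': array([[ 0.0003, -0.9578, -0.2876,  0.0789],
       [ 1.    ,  0.0002,  0.0004,  0.0019],
       [-0.0003, -0.2876,  0.9578, -0.1913],
       [ 0.    ,  0.    ,  0.    ,  1.    ]])} [  1.7683  10.802   -4.5982 118.9348   1.165   49.5882  65.6032]
```

The fingers shut fully (0.2 mm) and the scanner hasn't moved, although the reported TCP is 4 mm up. I'll find where contact really is: raise, then probe the scanner's top gently with the shut fingers.

```bash
python3 -m pendant '[[-1,[0,0,-1],0],[-1,[0,0,0],0]]' 25
python3 -m pendant '[[-1,[0,0,0.25],0],[-1,[0,0,0],0]]'
python3 -m pendant '[[-1,[0,0,0.15],0],[-1,[0,0,0],0]]'
python3 -m pendant '[[-1,[0,0,0.15],0],[-1,[0,0,0],0]]'|grep -E "tcp|force"
python3 - <<'E'
from h import *
np.set_printoptions(precision=4,suppress=True)
w=save('wrist','w5');st=readout.get_state();print(st['t'],st['gripper_width'],st['tcp_pos'],st['wrist_force'],st['joints'])
for n,z in {'scanner':.003,'window':.015}.items():
    for q in nets.mark_of('wrist',n)[:3]: print(n,round(q['p'],2),q['position'],onz('wrist',q['position'],z,st))
E
```

```text
t: 8.2
tcp_pos: [0.465, -0.0253, 0.0446]
orientation: [[-0.934, 0.357, 0.012], [0.357, 0.934, 0.0], [-0.011, 0.004, -1.0]]
wrist_force: [0.1, 0.4, 0.2]
gripper_width: 0.0004
t: 8.45
tcp_pos: [0.4642, -0.0254, 0.0327]
orientation: [[-0.934, 0.357, 0.01], [0.357, 0.934, 0.0], [-0.01, 0.004, -1.0]]
wrist_force: [-0.0, 1.0, 0.8]
gripper_width: 0.0003
t: 8.7
tcp_pos: [0.4633, -0.0254, 0.025]
orientation: [[-0.934, 0.357, 0.008], [0.357, 0.934, 0.0], [-0.007, 0.003, -1.0]]
wrist_force: [-0.4, -0.2, -0.3]
gripper_width: 0.0004
tcp_pos: [0.4632, -0.0253, 0.0183]
wrist_force: [0.2, -0.6, 0.5]
9.0 0.0003791823191064094 [ 0.4634 -0.0254  0.0186] [-0.328   0.1886  0.002 ] [  1.8206   9.4082  -4.6299 118.4044   0.9787  51.772   65.7556]
scanner 0.96 [27.9, 265.1] [ 0.3926 -0.2346  0.003 ]
scanner 0.91 [312.1, 263.9] [ 0.4648 -0.0283  0.003 ]
scanner 0.88 [582.3, 161.0] [0.4639 0.1643 0.003 ]
window 0.97 [315.2, 364.7] [ 0.5268 -0.0502  0.015 ]
window 0.96 [107.2, 277.0] [ 0.4237 -0.1542  0.015 ]
window 0.91 [563.6, 227.6] [0.4973 0.1313 0.015 ]
```

```bash
python3 - <<'E'
from h import *
s=save('scene','s5');d=save('side','d5');w=cv2.imread('pics/w5.png')
p=readout.get_state()['tcp_pos'];print(proj('scene',p),proj('side',p))
a=s[200:270,270:340,::-1];b=d[240:320,320:400,::-1]
f=lambda i:cv2.resize(i,(400,400),interpolation=cv2.INTER_NEAREST)
cv2.imwrite('pics/m5.png',np.hstack([f(a),f(b)]))
E
```

```text
[307.91337618 236.06931462] [362.62336307 290.198564  ]
```

View pics/m5.png

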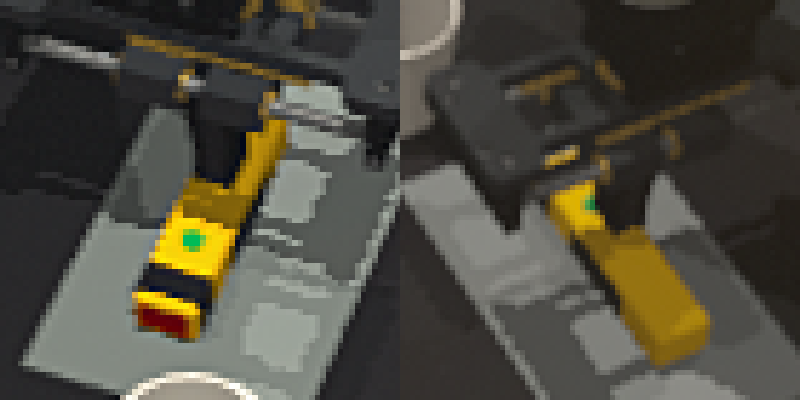

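The tips show about 25 mm above the reported TCP in both fixed views, so they closed just over the scanner's top. I'll open, straddle it again and go lower in small force-watched steps.

```bash
python3 -m pendant '[[0.3,[0,0,-0.9],0],[0.3,[0,0,0],0],[0.3,[0,0,0],0],[0.3,[0,0,0],0],[0.3,[0,0,0],0],[0.3,[0,0,0.9],0],[0.3,[0,0,0.4],0],[0.3,[0,0,0],0]]' 25
for i in 1; do python3 -m pendant '[[0.3,[0,0,0.1],0],[0.3,[0,0,0],0]]'|grep -E "tcp|force"; done
python3 -m pendant '[[0.3,[0,0,0.1],0],[0.3,[0,0,0],0]]'|grep -E "tcp|force"
```

```text
t: 10.2
tcp_pos: [0.4629, -0.0253, 0.001]
orientation: [[-0.934, 0.357, 0.007], [0.357, 0.934, 0.0], [-0.006, 0.003, -1.0]]
wrist_force: [-0.4, 0.3, 0.5]
gripper_width: 0.0564
tcp_pos: [0.4634, -0.0253, -0.0024]
wrist_force: [0.5, -0.5, 0.7]
tcp_pos: [0.464, -0.0254, -0.0059]
wrist_force: [0.2, -0.4, -0.0]
```

```bash
python3 -m pendant '[[0.3,[0,0,0.1],0],[0.3,[0,0,0],0]]'|grep -E "tcp|force"
python3 -m pendant '[[0.3,[0,0,0.1],0],[0.3,[0,0,0],0]]'|grep -E "tcp|force"
python3 -m pendant '[[0.3,[0,0,0.1],0],[0.3,[0,0,0],0]]'|grep -E "tcp|force"
```

```text
tcp_pos: [0.4642, -0.0253, -0.01]
wrist_force: [0.4, -0.6, -0.0]
tcp_pos: [0.4642, -0.0254, -0.0143]
wrist_force: [-0.6, -0.1, -0.3]
tcp_pos: [0.4642, -0.0254, -0.0186]
wrist_force: [0.6, 0.1, -0.4]
```

```bash
python3 -m pendant '[[-1,[0,0,0],0],[-1,[0,0,0],0],[-1,[0,0,0],0],[-1,[0,0,0],0],[-1,[0,0,0],0],[-1,[0,0,0],0]]' 25
```

```text
t: 12.2
tcp_pos: [0.4642, -0.0254, -0.0185]
orientation: [[-0.934, 0.357, 0.009], [0.357, 0.934, 0.0], [-0.008, 0.003, -1.0]]
wrist_force: [-0.3, -0.4, -0.8]
gripper_width: 0.0319
```

Gripped at 31.9 mm, the right width. Lift and move to the reading pose.

```bash
python3 -m pendant '[[-1,[0,0,-0.75],0],[-1,[0,0,-0.75],0],[-1,[0,-0.5,0],0],[-1,[0,-0.9,0],0],[-1,[0,-0.9,0],0],[-1,[0,-0.9,0],0],[-1,[0,-0.5,0],-0.6],[-1,[0,0,0],0]]'
python3 - <<'E'
from h import *
np.set_printoptions(precision=4,suppress=True)
st=readout.get_state();yaw=np.degrees(np.arctan2(*st['orientation'][1::-1,1]))-90;print(st['t'],st['gripper_width'],st['tcp_pos'],yaw)
y=np.radians(-18);u=np.array([np.cos(y),np.sin(y),0])
bc=np.array([.603,-.229,.075])-.039*u
T=bc-.16*u; T[2]=.0415
print('bc',bc,'T',T,'units',st['orientation'].T@(T-st['tcp_pos'])/.04)
w=save('wrist','w6');s=save('scene','s6');d=save('side','d6')
Wz=st['tcp_pos'][2]+.0335
for c in['scene','side','wrist']:
  for n,z in {'window':Wz,'barcode':.075}.items():
    for q in nets.mark_of(c,n)[:3]: print(c,n,round(q['p'],2),np.round(q['position']),onz(c,q['position'],z,st))
f=lambda i:cv2.resize(i,(400,400),interpolation=cv2.INTER_CUBIC)[:,:,::-1]
cv2.imwrite('pics/m6.png',np.hstack([f(s[190:310,180:300]),f(d[180:300,330:450])]))
E
```

```text
t: 13.2
tcp_pos: [0.4091, -0.167, 0.0428]
orientation: [[-0.952, 0.305, 0.009], [0.305, 0.952, 0.0], [-0.009, 0.003, -1.0]]
wrist_force: [0.4, 0.1, -1.3]
gripper_width: 0.0317
13.2 0.031684089665151835 [ 0.4091 -0.167   0.0428] -17.748906973429214
bc [ 0.5659 -0.2169  0.075 ] T [ 0.4137 -0.1675  0.0415] units [-0.1151  0.0238  0.0335]
scene window 0.9 [243. 225.] [ 0.4723 -0.1895  0.0763]
scene window 0.77 [261. 224.] [ 0.4702 -0.1437  0.0763]
scene window 0.54 [371. 248.] [0.5533 0.1293 0.0763]
scene barcode 0.92 [231. 256.] [ 0.5722 -0.2116  0.075 ]
side window 0.98 [406. 271.] [ 0.3982 -0.1087  0.0763]
side window 0.6 [308. 322.] [0.4684 0.1697 0.0763]
side window 0.18 [358. 298.] [0.4304 0.0405 0.0763]
side barcode 0.81 [379. 215.] [ 0.5724 -0.2234  0.075 ]
```

View pics/m6.png

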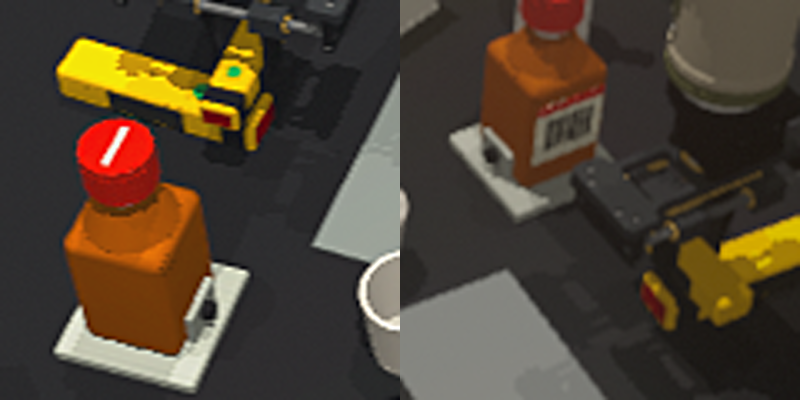

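Both views show the scanner held level, its window towards the label. The computed window is (0.471,-0.187,0.076), within 2 mm of the line to the barcode and about 10 cm away. Holding.

```bash
python3 -m pendant '[[-1,[0,0,0],0],[-1,[0,0,0],0],[-1,[0,0,0],0],[-1,[0,0,0],0],[-1,[0,0,0],0],[-1,[0,0,0],0],[-1,[0,0,0],0],[-1,[0,0,0],0]]'|grep -E "t:|tcp"
python3 -m pendant '[[-1,[0,0,0],0],[-1,[0,0,0],0],[-1,[0,0,0],0],[-1,[0,0,0],0],[-1,[0,0,0],0],[-1,[0,0,0],0]]'|grep -E "t:|tcp"
python3 - <<'E'
from h import *
np.set_printoptions(precision=4,suppress=True)
st=readout.get_state()
print(st['orientation'].T@(np.array([.4645,-.0175,.0428])-st['tcp_pos'])/.04)
E
```

```text
t: 14.65
tcp_pos: [0.41, -0.1652, 0.0428]
t: 15.4
tcp_pos: [0.4099, -0.1652, 0.0428]
[-0.187   3.9314  0.0151]
```

```bash
python3 -m pendant '[[-1,[0,0.5,0],0],[-1,[-0.05,0.9,0],0],[-1,[-0.05,0.9,0],0],[-1,[-0.05,0.9,0],0],[-1,[0,0.7,0],0],[-1,[0,0,0],0.5],[-1,[0,0,0.6],0],[-1,[0,0,0],0]]'
python3 - <<'E'
from h import *
np.set_printoptions(precision=4,suppress=True)
st=readout.get_state()
print(st['orientation'].T@(np.array([.4645,-.0165,-.0175])-st['tcp_pos'])/.04)
E
```

```text
t: 16.4
tcp_pos: [0.4653, -0.0133, 0.0195]
orientation: [[-0.939, 0.345, 0.011], [0.345, 0.939, 0.001], [-0.01, 0.005, -1.0]]
wrist_force: [-0.2, -0.2, -0.7]
gripper_width: 0.0312
[ 0.0008 -0.0855  0.9238]
```

Lower to just on the mat, release, rise.

```bash
python3 -m pendant '[[-1,[0,-0.08,0.45],0],[-1,[0,0,0.35],0],[-1,[0,0,0],0],[-1,[0,0,0],0]]'

```

```text
t: 16.9
tcp_pos: [0.4665, -0.0165, -0.0107]
orientation: [[-0.938, 0.345, 0.014], [0.345, 0.938, 0.001], [-0.013, 0.006, -1.0]]
wrist_force: [-0.2, -1.0, -1.9]
gripper_width: 0.0319
```

```bash
python3 -m pendant '[[-1,[0.05,0,0.17],0],[-1,[0,0,0],0],[-1,[0,0,0],0]]'

```

```text
t: 17.27
tcp_pos: [0.4654, -0.0157, -0.017]
orientation: [[-0.938, 0.345, 0.015], [0.345, 0.938, 0.001], [-0.014, 0.006, -1.0]]
wrist_force: [0.3, 0.2, -0.6]
gripper_width: 0.0317
```

```bash
python3 -m pendant '[[-1,[0,0,0.03],0],[0,[0,0,0],0],[0,[0,0,0],0],[0,[0,0,0],0],[0,[0,0,-0.6],0],[0,[0,0,-1],0],[0,[0,0,-1],0],[0,[0,0,-1],0]]'
python3 -m pendant '[[1,[0,0,-1],0],[1,[0,0,-1],0.9],[1,[0,0,-0.3],0.9],[1,[0,0,0],1],[1,[0,0,0],1],[1,[0,0,0],1],[1,[0,0,0],1],[1,[0,0,0],1]]'
python3 -m pendant '[[1,[0,0,0],1],[1,[0,0,0],1],[1,[0,0,0],1],[1,[0,0,0],1],[1,[0,0,0],1],[1,[0,0,0],1],[1,[0,0,0],0],[1,[0,0,0],0]]'
python3 - <<'E'
from h import *
np.set_printoptions(precision=4,suppress=True)
st=readout.get_state();print(st['t'],st['tcp_pos'],st['joints'],np.degrees(np.arctan2(*st['orientation'][1::-1,1])))
w=save('wrist','w7')
for n,z in {'scanner':.003,'window':.015,'cap':.165}.items():
    for q in nets.mark_of('wrist',n)[:3]: print(n,round(q['p'],2),np.round(q['position']),onz('wrist',q['position'],z,st))
print(st['orientation'].T@(np.array([.603,-.229,st['tcp_pos'][2]])-st['tcp_pos'])/.04)
E
```

```text
t: 18.27
tcp_pos: [0.4612, -0.0158, 0.1276]
orientation: [[-0.939, 0.345, 0.01], [0.345, 0.939, 0.001], [-0.009, 0.004, -1.0]]
wrist_force: [1.1, 0.5, -0.3]
gripper_width: 0.0434
t: 19.27
tcp_pos: [0.4614, -0.0159, 0.2273]
orientation: [[-0.57, 0.822, 0.018], [0.822, 0.57, 0.001], [-0.009, 0.015, -1.0]]
wrist_force: [-0.2, -0.1, 0.3]
gripper_width: 0.087
t: 20.27
tcp_pos: [0.4608, -0.016, 0.2273]
orientation: [[-0.067, 0.998, 0.018], [0.998, 0.067, 0.001], [-0.0, 0.018, -1.0]]
wrist_force: [-0.2, 0.6, -0.9]
gripper_width: 0.0872
20.275 [ 0.4608 -0.016   0.2273] [  3.3157  -3.2921  -6.7194 104.7187  -0.3837  77.5085   0.5278] 3.8445197608677883
scanner 0.86 [322. 197.] [ 0.4685 -0.0162  0.003 ]
scanner 0.73 [253. 356.] [ 0.3908 -0.2382  0.003 ]
scanner 0.55 [327.  38.] [0.4619 0.1647 0.003 ]
window 0.93 [280. 308.] [ 0.4261 -0.1545  0.015 ]
window 0.83 [360.  65.] [0.4987 0.1342 0.015 ]
window 0.71 [376. 221.] [ 0.5313 -0.0375  0.015 ]
cap 0.67 [440. 442.] [ 0.6038 -0.2298  0.165 ]
[-5.5521  3.1885  0.0598]
```

View pics/w7.png

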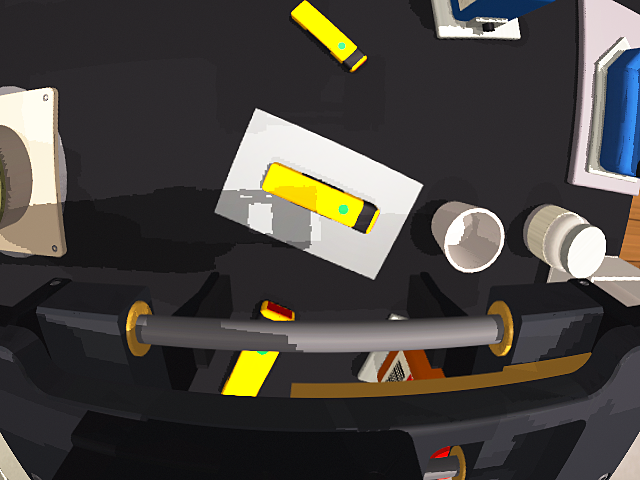

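Scanner is back flat at about (0.468,-0.016), mid-mat (image (320,197)). Now over the cap.

```bash
python3 -m pendant '[[1,[-0.5,0.25,0],0],[1,[-0.95,0.5,0],0],[1,[-0.95,0.55,0],0],[1,[-0.95,0.55,0],0],[1,[-0.95,0.55,0],0],[1,[-0.95,0.55,0],0],[1,[-0.3,0.2,0],0],[1,[0,0,0],0]]' 50
python3 - <<'E'
from h import *
np.set_printoptions(precision=4,suppress=True)
st=readout.get_state();print(st['tcp_pos'],st['joints'],np.degrees(np.arctan2(*st['orientation'][1::-1,1])))
w=save('wrist','w8')
for q in nets.mark_of('wrist','cap')[:2]: print(round(q['p'],2),np.round(q['position']),onz('wrist',q['position'],.165,st))
for q in nets.search_frame('wrist','cap')[:2]: print(round(q['p'],2),np.round(q['position']),onz('wrist',q['position'],.19,st))
# tilted tool: real tip ~24 mm behind TCP along tool z
print(st['orientation'].T@(np.array([.603,-.229,.149])-st['tcp_pos'])/.04)
E
```

```text
t: 21.48
tcp_pos: [0.6065, -0.2345, 0.229]
orientation: [[-0.074, 0.997, 0.018], [0.997, 0.074, 0.0], [-0.001, 0.018, -1.0]]
wrist_force: [-0.4, -0.4, 0.7]
gripper_width: 0.087
[ 0.6065 -0.2345  0.229 ] [14.3742 20.4155  3.9289 77.6695 -1.7171 80.978  22.5257] 4.226311448225793
0.84 [314. 233.] [ 0.6049 -0.2299  0.165 ]
0.86 [317. 242.] [ 0.6061 -0.2288  0.19  ]
0.47 [309. 178.] [ 0.5983 -0.1873  0.19  ]
[ 0.1472 -0.1126  1.9991]
```

```bash
python3 -m pendant '[[1,[0.14,-0.07,0.3],0],[1,[0,0,0.6],0],[1,[0,0,0.6],0],[1,[0,0,0.4],0],[1,[0,0,0],0]]' 50
python3 - <<'E'
from h import *
np.set_printoptions(precision=4,suppress=True)
st=readout.get_state();print(st['t'],st['tcp_pos'],st['wrist_force'],st['orientation'].T@(np.array([.604,-.229,.149])-st['tcp_pos'])/.04)
s=save('scene','s9');d=save('side','d9')
f=lambda i:cv2.resize(i,(400,400),interpolation=cv2.INTER_CUBIC)[:,:,::-1]
cv2.imwrite('pics/m9.png',np.hstack([f(s[190:310,160:280]),f(d[130:250,310:430])]))
E
```

```text
t: 22.25
tcp_pos: [0.6029, -0.222, 0.1508]
orientation: [[-0.08, 0.997, 0.02], [0.997, 0.08, 0.002], [0.0, 0.02, -1.0]]
wrist_force: [-1.0, 0.1, -0.3]
gripper_width: 0.087
22.25 [ 0.6029 -0.222   0.1508] [-0.9558  0.0807 -0.2867] [-0.1756  0.0117  0.0446]
```

View pics/m9.png

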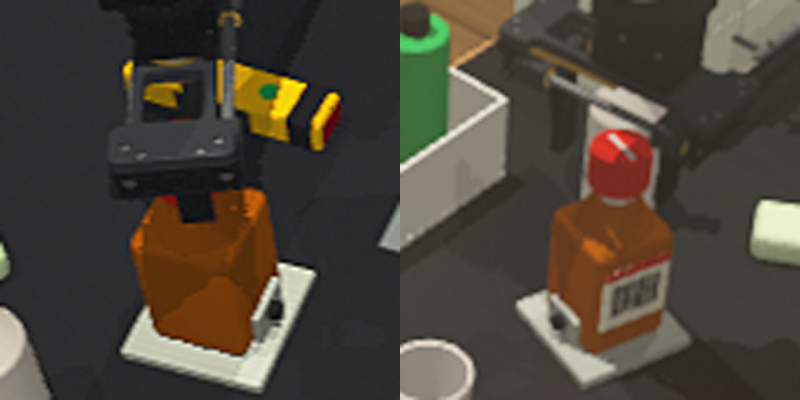

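The fingers straddle the cap at rim level (scene crop (195,215)); the tool is about 7 mm off in y. Correct that and close.

```bash
python3 -m pendant '[[1,[-0.17,0.01,0.02],0],[-1,[0,0,0],0],[-1,[0,0,0],0],[-1,[0,0,0],0],[-1,[0,0,0],0],[-1,[0,0,0],0],[-1,[0,0,0],0],[-1,[0,0,0],0]]' 55

```

```text
t: 23.35
tcp_pos: [0.6054, -0.2307, 0.1543]
orientation: [[-0.079, 0.997, 0.025], [0.997, 0.079, -0.0], [-0.002, 0.025, -1.0]]
wrist_force: [-1.9, -0.2, 0.8]
gripper_width: 0.0492
```

```bash
python3 -m pendant '[[-1,[0,0,0.12],0],[-1,[0,0,0],0]]'|grep -vE "orient"

```

```text
t: 23.6
tcp_pos: [0.6054, -0.2308, 0.1504]
wrist_force: [-2.9, 0.3, 4.7]
gripper_width: 0.049
```

```bash
python3 -m pendant '[[-1,[0,0,0.06],0],[-1,[0,0,0],0]]'|grep -vE "orient"
python3 - <<'E'
from h import *
import time
print([readout.get_state()['wrist_force'].round(1)])
for i in range(3): viewer.read_camera('wrist'); print(readout.get_state()['wrist_force'].round(1),readout.get_state()['tcp_pos'].round(4))
E
```

```text
t: 23.85
tcp_pos: [0.6055, -0.2307, 0.1494]
wrist_force: [-3.5, 0.9, 5.7]
gripper_width: 0.0487
[array([-3.5,  0.9,  5.7])]
[-5.   0.9  5.6] [ 0.6055 -0.2307  0.1496]
[-4.4  1.2  6.3] [ 0.6055 -0.2307  0.1496]
[-5.1  0.9  6.6] [ 0.6055 -0.2307  0.1496]
```

```bash
python3 -m pendant '[[-1,[0,-0.02,0.08],0],[-1,[0,0,0.03],0]]'|grep -vE "orient"

```

```text
t: 24.25
tcp_pos: [0.6056, -0.2308, 0.1475]
wrist_force: [-7.6, 1.3, 8.1]
gripper_width: 0.0491
```

```bash
python3 -m pendant '[[-1,[0,-0.03,0.02],-1],[-1,[0,0,0.02],-1],[-1,[0,0,0.02],-1],[-1,[0,0,0.02],-1]]'

```

```text
t: 24.75
tcp_pos: [0.6054, -0.2297, 0.1482]
orientation: [[-0.425, 0.905, 0.032], [0.905, 0.425, 0.0], [-0.013, 0.029, -0.999]]
wrist_force: [-6.7, 2.0, 8.7]
gripper_width: 0.0491
```

```bash
python3 -c "
from h import *
print(readout.get_state()['ft_torque'])"; python3 -m pendant '[[-1,[0,-0.02,0.02],-1],[-1,[0,0,0.01],-1],[-1,[0,0,0.02],-1],[-1,[0,0,0.01],-1]]'; python3 -c "
from h import *
print(readout.get_state()['ft_torque'])"

```

```text
[ 0.51663789  1.54002911 -0.11902132]
t: 25.25
tcp_pos: [0.605, -0.2291, 0.1491]
orientation: [[-0.717, 0.696, 0.034], [0.697, 0.717, 0.001], [-0.024, 0.024, -0.999]]
wrist_force: [-6.5, 2.0, 7.6]
gripper_width: 0.0494
[ 0.55432363  1.46285403 -0.04391808]
```

```bash
python3 -m pendant '[[-1,[0,-0.02,0.04],-1],[-1,[0,0,0.02],-1],[-1,[0,0,0.02],-1],[-1,[0,0,0.02],-1],[-1,[0,0,0.02],-0.9],[-1,[0,0,0],0]]'; python3 - <<'E'
from h import *
st=readout.get_state();print(st['ft_torque'],np.degrees(np.arctan2(*st['orientation'][1::-1,1])),st['joints'])
save('wrist','w10');s=save('scene','s10');d=save('side','d10')
for n in['scene','side','wrist']: print(n,nets.search_frame(n,'cap')[:1])
f=lambda i:cv2.resize(i,(400,400),interpolation=cv2.INTER_CUBIC)[:,:,::-1]
cv2.imwrite('pics/m10.png',np.hstack([f(s[190:290,170:270]),f(d[140:240,325:425])]))
E
```

```text
t: 26.0
tcp_pos: [0.6047, -0.2294, 0.149]
orientation: [[-0.946, 0.322, 0.036], [0.322, 0.947, 0.001], [-0.034, 0.013, -0.999]]
wrist_force: [-2.3, 0.1, 3.0]
gripper_width: 0.049
[0.1942712  0.60771489 0.00211572] 71.20999026723634 [22.36338421 21.74704604 -6.78767469 85.42685031  1.9852964  70.98334123
 86.68144509]
scene [{'position': [216.0, 238.0], 'p': 0.87}]
side [{'position': [374.6, 181.6], 'p': 0.6}]
wrist [{'position': [319.8, 286.0], 'p': 0.6}]
```

```bash
python3 -m pendant '[[-1,[0,0,-0.2],0],[-1,[0,0,-0.2],0],[-1,[0,0,0],0]]'|grep -v orient; python3 -m pendant '[[-1,[0,0,-0.3],0],[-1,[0,0,-0.2],0],[-1,[0,0,0],0]]'; python3 - <<'E'
from h import *
for c in['scene','side']:
    viewer.read_camera(c);print(nets.search_frame(c,'cap')[:1])
E
```

```text
t: 26.68
tcp_pos: [0.6045, -0.2296, 0.1656]
wrist_force: [-0.5, -1.0, 0.8]
gripper_width: 0.0496
t: 27.05
tcp_pos: [0.6043, -0.2292, 0.1872]
orientation: [[-0.945, 0.324, 0.038], [0.324, 0.946, 0.001], [-0.036, 0.013, -0.999]]
wrist_force: [-0.3, -0.3, -0.6]
gripper_width: 0.0488
[{'position': [210.4, 228.5], 'p': 0.88}]
[{'position': [377.6, 170.2], 'p': 0.81}]
```

```bash
python3 -m pendant '[[-1,[0,0,-0.4],0],[-1,[0,0,-0.5],0],[-1,[0,0,-0.5],0],[-1,[0,0,-0.3],0],[-1,[0,0,0],0],[-1,[0,0,0],0]]'; python3 - <<'E'
from h import *
np.set_printoptions(precision=4,suppress=True)
st=readout.get_state();p=st['tcp_pos']
for c in['scene','side']:
    im=save(c,c+'11').astype(int);m=(im[...,0]>130)&(im[...,1]<70)&(im[...,2]<70)
    y,x=np.where(m[150:260,170:260] if c=='scene' else m[120:215,340:420]);o=(170,150) if c=='scene' else (340,120)
    print(c,'red px',len(x),x.min()+o[0],x.max()+o[0],y.min()+o[1],y.max()+o[1])
    for n in('cap','mouth'): print(n,nets.mark_of(c,n)[:1])
    q=nets.mark_of(c,'cap')
    print('expect rim c',proj(c,np.array([p[0],p[1],p[2]+.011])),'seated would be',proj(c,np.array([.604,-.229,.165])),'mouth',proj(c,np.array([.604,-.229,.188])))
    # rim height from net mark: least-squares along vertical at cap xy
    if q:
        zs=np.linspace(.15,.35,201);e=[np.linalg.norm(proj(c,np.array([p[0],p[1],z]))-q[0]['position']) for z in zs];print('rim z',zs[np.argmin(e)],min(e))
E
```

```text
t: 28.0
tcp_pos: [0.6009, -0.2292, 0.2582]
orientation: [[-0.945, 0.324, 0.036], [0.324, 0.946, 0.001], [-0.034, 0.013, -0.999]]
wrist_force: [-0.0, 0.2, -0.3]
gripper_width: 0.0493
scene red px 280 196 238 195 259
cap [{'position': [208.8, 208.4], 'p': 0.76}]
mouth [{'position': [216.9, 238.1], 'p': 0.7}]
expect rim c [210.0494 210.6768] seated would be [217.0915 243.1344] mouth [215.605 236.577]
rim z 0.277 0.7261941288221838
side red px 85 372 389 137 214
cap [{'position': [379.9, 151.9], 'p': 0.6}]
mouth [{'position': [376.5, 177.7], 'p': 0.59}]
expect rim c [378.9716 152.3995] seated would be [374.4509 183.8542] mouth [375.1928 177.0821]
rim z 0.271 0.8674505877580726
```

```bash
python3 -c "
from h import *
finish_job()"
```

```text
the job is handed in; nothing more can be done
```

The job is done and handed in at about 28 s of the 58 s allowed; `finish_job` gives no verdict.

**Scanner:** I held it about 10 cm from the barcode, within 2 mm of its line by my calculation and about level and square on. It held steady for about 2 s. I laid it back flat at about (0.468, -0.016), against my mat centre of about (0.465, -0.017).

**Cap:** I pressed it to about 8 N, turned about 66 degrees anticlockwise while keeping it down, and lifted it off freely. The networks now see the bare bottle mouth. The cap is still gripped at 49 mm, with its rim by my estimate 80 to 89 mm above the mouth (z about 0.27) and a tilt of about 2 degrees.

**What went wrong or disagreed:**
- **First two grasps:** both missed the scanner. In the first I lifted before the fingers had closed. In the second they shut just over its top, because the real fingertips sit about 22 to 25 mm above the reported TCP. I corrected for this offset from then on.
- **Cap force:** by the end of the twist the push reading had fallen to about 3 N. I could not view another picture then, so I relied on the lift being free and on the later network readings.
- **Cap rim:** the two cameras disagree by about 6 mm (z 0.277 from the scene camera, 0.271 from the side).
- **Rest of the counter:** I made no separate final check that the other things are unmoved. I recorded no contact with them.

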